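Close the dry-storage canister with its three-lug lid

ROBOT

A 6-joint arm with a two-finger parallel gripper is mounted at the origin on the work surface. World frame = base frame: x ahead of the robot, y to its left, z up, the work surface at z = 0. Lengths are in m, angles in degrees, forces in N, time in s.
With the tool pointing down it reaches from about 0.325 to 0.775 m from the base axis. Payload 5.5 kg.
Tool frame: the origin (TCP) lies at the centre of the arm's flange, where the gripper is bolted on; the fingertips stand 182 mm ahead of it and the grasp point (between the pads) lies 163 mm ahead of it; z points along the fingers, y is the line along which they close (so a half turn about z gives the same grasp; the last joint's range is limited). The gripper opens to 88 mm and grips with 3 to 60 N. Pads are 20 mm wide; open, the fingers measure 115 mm over their backs; the gripper's body (75 mm by 178 mm) begins 61 mm behind the grasp point.
Start: joints at [67.34, 5.22, 70.514, -0, 104.267, -3.249], TCP at [0.199, 0.566, 0.405] pointing down, gripper open.
Joint ranges: [-164.24, 164.24], [-49.07, 125.15], [9.68, 141.18], [-86.29, 266.29], [3.28, 154.24], [-151.56, 151.56]. Speed limits (degrees/s): [147.25, 147.25, 172.46, 180, 180, 180].

INTERFACE

Orientations are given as [roll, pitch, yaw] about the fixed x, y, z axes, in that order (R = Rz(yaw) Ry(pitch) Rx(roll)).
In Python, from station import r gives the robot as it stands. The module is installed in compiled form; this text tells all that it offers. Calls block until the motion is done:
- r.reach(position, orientation): joint-space move of the TCP to a pose.
- r.servo_line(position, rotation=None, speed=0.15): straight line of the TCP; rotation=None keeps the orientation; speed is the mean speed in m/s.
- r.move_joints(angles): joint-space move.
- r.let_go() and r.grab(squeeze=None): open the fingers fully, or close them until they stop; squeeze is the grip in N (None keeps the last).
- r.wait(seconds).
- r.inverse_kinematics(position, orientation): joint angles nearest the present ones, or None.
- r.sense(): the state.
- r.snapshot(name): name is "side" or "top"; returns a dict with "frame" (480x640x3 uint8, red, green, blue), "fx", "fy", "cx", "cy" (pixels), "R" (3x3) and "t" (3): a world point X has camera coordinates R X + t. Camera axes: x right, y down, z forward; pixel columns grow to the right and rows downward; lengths in m; the calibration is good to about 2 mm. A picture is of the moment at which its call begins. There is no depth.
A pose or a line that the arm cannot do raises r.IKError and nothing moves.
- r.hand_in(): hands the job in, once; it reports no verdict.
The state is a dict: "clock": time; "joints": joint angles; "joint_vel": joint speeds; "joint_torque": joint torques, N m; "tcp_pos": TCP position; "orientation": TCP orientation; "contact_force": force on the tool from outside, world axes, zero at the start; "torque": the same for the moment, N m; "opening": finger opening in m.
Only numpy, scipy, OpenCV 4.12 (cv2) and the standard library are available. Lean on these libraries where they do the work, as an engineer would, in place of code of your own. Each camera call takes 0.05 s, during which the arm holds its last target. There are 200 camera calls.

TASK

The film reel is back in its steel dry-storage canister: take the blue lid from the sloping book wedge, put it on the canister, turn it on the rim until its lugs drop into the slots of the neck ring, and press it fully home so that it sits flush and shut. Keep the lid off the dusty table, and leave the other things on the table where they are.

Things in the scene. Friction and masses are not known exactly. Their poses are not given: they have to be found in the camera images.
- lid: Round lid, about 0.28 kg. Origin: centre of its flange's underside; z up through the handle. Blue flange: 124 mm disc, z 0 to 7 mm. Plug below it: 86 to 90 mm wide, down to z = -26 mm, its last 6 mm tapering to 83 mm. At the start it lies plug down on the wedge's slope, tilted 30 degrees, flange by the ledge, handle along the ledge.
- lid_grip (a point): Middle of the lid's handle, 31 mm above the lid's origin; the place to hold it. Axes as the lid's. The handle is a black upright bar on the flange: 14 mm thick (along x), 80 mm long (along y), from 7 to 43 mm above the lid's origin, with flat upright sides.
- lid_lug (a point): Outer lower edge of the lid's first lug, 60 mm out along the lid's x and 10 mm below its origin. Three such orange lugs, 14 mm wide and 10 mm high, stick out of the plug right under the flange at 0, 120 and 240 degrees about the lid's z; white ticks on the flange stand above them.
- book_wedge: Grey foam book wedge, heavy, stays put: 170 mm deep (x), 190 mm wide (y), origin at the centre of its underside. Its top slopes at 30 degrees, from 12 mm high at the front (-x) to 110 mm at the back (+x). A ledge 8 mm thick, 32 mm high square to the slope, runs along the low front edge.
- canister: Round open steel canister, fixed, 123 mm wide, 104 mm high; origin under its centre, z up. Its top 12.5 mm is a black neck ring (flat top, bore 92 mm) with three slots, 18.5 mm wide, open above and outside, 120 degrees apart. The ring is a stiff press fit turned by up to 0.55 rad either way: slots at 0, 120, 240 degrees from x plus that unknown angle, to be felt or seen.
- canister_rim (a point): Centre of the mouth at the ring's flat top, 104 mm up, axes as the canister's; the lid is home when its origin is here. Off the slots the lid rides level on its lugs, origin 10 mm above this, plug in the bore. Over the slots it drops by its own weight some 5 mm onto sprung ball catches; from there a push of up to about 15 N snaps it home, flange on ring.
- canister_gauge (a point): Round humidity gauge on the canister's wall, 40 mm wide, at its -x side, 46 mm up. It shows how the canister is turned; the neck ring's slots do not follow it exactly.
- jar: Glass jar with a steel cap, 68 mm in diameter, 85 mm high; origin under its centre. Leave alone.
- blower: Black rubber dust blower standing on its bulb, red nozzle up, 60 mm in diameter, 125 mm high; origin under its centre. Leave alone.
- loupe: Black magnifying loupe, 48 mm in diameter, 50 mm high; origin under its centre. Leave alone.
- weight0: Black leather paper weight, 95 x 52 x 24 mm; origin under its centre. Leave alone.
- weight1: Second black leather paper weight, 95 x 52 x 24 mm; origin under its centre. Leave alone.
- film_can: Flat round aluminium film can, 96 mm in diameter, 22 mm high; origin under its centre. Leave alone.
- brush: Soft brush lying flat, 170 mm long; origin under its middle. Leave alone.
Mind the look-alikes: they are no part of the job. There is more than one size of the lid; the one meant has the size given above. What is shaped like the canister but turquoise is not meant.

How it is judged:
By the outcome, as a careful person would: the job done as asked, in the order asked, and still so for the second after the job is handed in, with the robot touching nothing.
It also fails if it takes over 48 s, if anything falls off the work surface, if the arm or the gripper's body presses on something with over 40 N, if the wrist force passes 120 N, or if a joint passes its speed limit or range.

## Working session

There is one attempt and no reset: what is moved stays moved. The work goes in short steps, each a Python script; the robot and the scene stay as the last script left them, time stands still between calls to the robot, and variables do not carry over. Pictures are saved under pics/ and viewed, on a budget of 10 in all, crops included, one or two more only if the job needs it, and the job is handed in when it is done.

```bash
mkdir -p pics
cat > h.py <<'E'
import numpy as np, cv2, pickle
from station import r
def snap(n,f):
    s=r.snapshot(n); cv2.imwrite('pics/%s.png'%f, s['frame'][:,:,::-1]); pickle.dump(s,open('pics/%s.pkl'%f,'wb')); return s
def load(f): return pickle.load(open('pics/%s.pkl'%f,'rb'))
def proj(s,X):
    c=np.atleast_2d(X)@np.array(s['R']).T+s['t']; return np.c_[s['fx']*c[:,0]/c[:,2]+s['cx'], s['fy']*c[:,1]/c[:,2]+s['cy']]
def ray(s,uv):
    R=np.array(s['R']);o=-R.T@s['t']; d=R.T@np.array([(uv[0]-s['cx'])/s['fx'],(uv[1]-s['cy'])/s['fy'],1]); return o,d
def atz(s,uv,z):
    o,d=ray(s,uv); return o+d*(z-o[2])/d[2]
def crop(f,x0,y0,x1,y1,k,g):
    im=cv2.imread('pics/%s.png'%f)[y0:y1,x0:x1]; cv2.imwrite('pics/%s.png'%g,cv2.resize(im,None,fx=k,fy=k,interpolation=cv2.INTER_CUBIC))
E
python3 - <<'E'
from h import *
for n in('top','side'):
    s=snap(n,n+'0'); print(n,s['fx'],s['cx'],s['cy'],np.round(-np.array(s['R']).T@s['t'],3)); print(np.round(s['R'],3))
print(r.sense())
E
```

```text
top 596.3118741113417 308.2226139517446 244.9274107897954 [0.428 0.014 1.59 ]
[[-0.02  -1.     0.013]
 [-0.994  0.019 -0.11 ]
 [ 0.109 -0.015 -0.994]]
side 484.60081713508504 315.28822229347253 234.55643004436826 [ 0.162 -0.798  0.709]
[[ 0.886 -0.464  0.021]
 [-0.249 -0.513 -0.822]
 [ 0.392  0.723 -0.57 ]]
{'clock': 0.1, 'joints': array([ 6.73410084e+01,  5.25855447e+00,  7.05763893e+01, -1.36722245e-03,
        1.04266111e+02, -3.25106259e+00]), 'joint_vel': array([ 0.12607299, -0.06162678, -0.16057695, -0.09598258, -0.12042924,
       -0.03140971]), 'joint_torque': array([ 3.79977209e-03, -4.47861528e+01, -4.07566488e+01,  7.00555206e-02,
        2.85476202e-02, -1.02047188e-04]), 'tcp_pos': array([0.19942295, 0.56594131, 0.40360829]), 'orientation': array([-1.79899033e+02, -4.40740563e-03,  1.60591731e+02]), 'contact_force': array([-0.59290463,  0.20745132, -0.07117273]), 'torque': array([ 0.01041657,  0.00038119, -0.00832997]), 'opening': 0.0878746445376058}
```

View pics/top0.png

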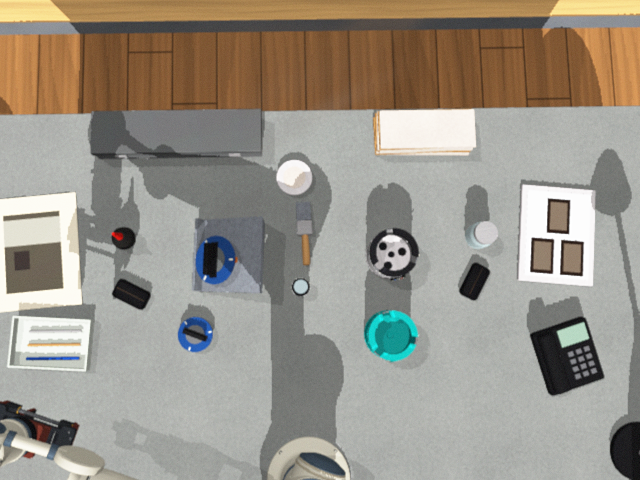

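View pics/side0.png

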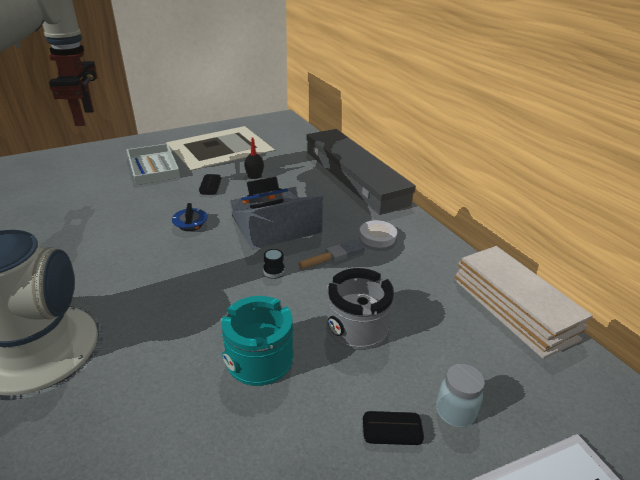

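Top view: blue lid on the wedge at (215,260); a smaller blue lid, the decoy, on the table at (196,334). The steel canister with black ring is at (394,253), the turquoise decoy at (391,335). I choose the lid at (215,260) and the canister at (394,253), and check both in one close montage.

Run:
```python
from h import *
t=cv2.imread('pics/top0.png');s=cv2.imread('pics/side0.png')
def c(im,x,y,w,h,k): return cv2.resize(im[y:y+h,x:x+w],(w*k,h*k),interpolation=cv2.INTER_CUBIC)
a=c(t,180,210,100,75,4); b=c(t,350,215,100,75,4); d=c(s,225,165,100,75,4); e=c(s,310,260,100,75,4)
cv2.imwrite('pics/m1.png',np.vstack([np.hstack([a,b]),np.hstack([d,e])]))
```

```text
(no output)
```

View pics/m1.png

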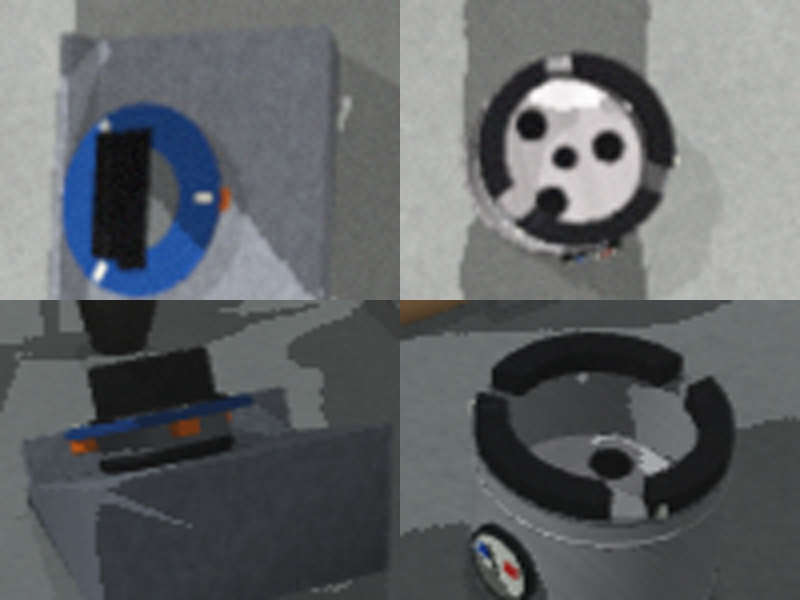

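The montage confirms the choice. The large lid has its handle along the ledge, a lug pointing uphill and its ledge side towards +y. The steel canister's ring has slots at crop points (559,65), (656,178) and (513,200). Next I fit both poses.

```bash
cat > fit.py <<'E'
from h import *
from scipy.optimize import least_squares
from scipy.spatial.transform import Rotation as Ro
T=load('top0');S=load('side0')
A=lambda p:np.array(p,float)/4+[180,210]
B=lambda p:(np.array(p,float)-[400,0])/4+[350,215]
D=lambda p:(np.array(p,float)-[0,300])/4+[225,165]
E_=lambda p:(np.array(p,float)-[400,300])/4+[310,260]
th=np.linspace(0,2*np.pi,121)
circ=lambda r,z:np.c_[r*np.cos(th),r*np.sin(th),0*th+z]
bb=lambda p:np.r_[p.min(0),p.max(0)]
# lid
topc=[(-7,40,43),(-7,-40,43),(7,40,7),(7,-40,7)]
def lid(q):
    R=Ro.from_euler('z',q[3],degrees=True)*Ro.from_euler('y',-30,degrees=True)
    return R,lambda P:R.apply(np.array(P,float)/1000)+q[:3]
flr=np.vstack([circ(62,0),circ(62,7)])
def res(q):
    R,f=lid(q)
    e=[bb(proj(T,f(flr)))-np.r_[A((62,103)),A((219,297))]]
    e.append((proj(T,f([(-7,-40,43),(-7,40,43)]))-[A((96,132)),A((92,260))]).ravel())
    e.append((proj(T,f([(7,-40,7),(7,40,7)]))-[A((152,128)),A((147,270))]).ravel())
    e.append((proj(S,f([(7,-40,43),(7,40,43)]))[:, :]-[D((88,368)),D((207,347))]).ravel() if SW else (proj(S,f([(7,40,43),(7,-40,43)]))-[D((88,368)),D((207,347))]).ravel())
    e.append((proj(S,f([(60,0,-5)]))-D((187,427))).ravel())
    return np.concatenate(e)
for SW in(0,1):
  for o in(0,1):
    pass
  g=atz(T,A((140,200)),.07)
  b=least_squares(res,[*g,-90]); print(SW,b.cost,np.round(b.x,4),np.round(b.fun,1))
# canister
c1=np.vstack([circ(61.5,104),circ(61.5,91.5)])/1000; c2=circ(61.5,104)/1000
def rc(q):
    o=np.r_[q,0]
    p=proj(S,c2+o)
    return np.r_[bb(proj(T,c2+o))-np.r_[B((479,52)),B((676,247))],(bb(p)-np.r_[E_((475,333)),E_((734,522))])[:3]]
c=least_squares(rc,atz(T,B((577,150)),.104)[:2]); print('can',c.x,np.round(c.fun,1))
for p in[(559,65),(656,178),(513,200)]:
    w=atz(T,B(p),.0915)[:2]-c.x; print('slot',np.hypot(*w),np.degrees(np.arctan2(w[1],w[0])))
for p in[(493,378),(684,382),(628,503)]:
    w=atz(S,E_(p),.0915)[:2]-c.x; print('slotS',np.hypot(*w),np.degrees(np.arctan2(w[1],w[0])))
o=B((593,252));w=atz(T,o,.046)[:2]-c.x;print('gauge',np.hypot(*w),np.degrees(np.arctan2(w[1],w[0])))
w=atz(S,E_((503,562)),.046)[:2]-c.x;print('gaugeS',np.hypot(*w),np.degrees(np.arctan2(w[1],w[0])))
E
python3 fit.py
```

```text
0 659.4852346397648 [5.68500e-01 2.44800e-01 5.13000e-02 7.41721e+01] [ -8.9  -1.7  -1.5  -2.   18.6   1.4  11.1  -0.   -5.5   0.5 -12.7  -5.
   1.3   7.3   2.4  10.  -10.8 -16.3]
1 1589.5722838604167 [5.68900e-01 2.46100e-01 4.90000e-02 8.00042e+01] [ -9.2  -1.8  -2.   -2.1  16.9   0.   12.5  -0.9  -7.4   0.3 -11.5  -4.6
  32.4   4.5 -27.7  13.8 -12.9 -15.6]
can [ 0.5714251  -0.22644838] [ 0.7 -0.8  0.3 -0.8 -0.9 -0.1 -0.5]
slot 0.053852817432413914 9.802155750771902
slot 0.05358856087452502 -111.98953613285269
slot 0.0523765126480198 127.99793662000302
slotS 0.06369547463046368 113.45175494052776
slotS 0.05959597806572431 13.560704520027576
slotS 0.04799684484768836 -106.17826169072147
gauge 0.06556873529975273 -166.22672072737035
gaugeS 0.060831003883889755 -165.90654865718088
```

```bash
sed -i 's/f(\[(-7,-40,43),(-7,40,43)\])/f([(-7,40,43),(-7,-40,43)])/; s/f(\[(7,-40,7),(7,40,7)\])/f([(7,40,7),(7,-40,7)])/' fit.py; python3 fit.py | head -6; sed -i 's/^for SW in(0,1)/for SW in(1,)/' fit.py
cat >> fit.py <<'E'
R,f=lid(b.x); print('grip',f([(0,0,31)]),'plug bottom',f([(0,0,-26)]),R.as_matrix())
for p in[(73,205+0)]: pass
for u in [(60,37),(325,28),(327,299)]: print('wedge top?',atz(T,A(u),.11),atz(T,A(u),.012))
E
python3 fit.py|tail -7
```

```text
0 879.9278411959313 [ 5.63700e-01  2.26700e-01  6.91000e-02 -7.88074e+01] [ -0.5  -0.8   1.1  -0.6  -4.    1.8   3.3   1.   -4.7   1.4   2.7  -3.5
  26.2  -6.1 -29.5   8.    4.5  -0.5]
1 6.699530932758864 [ 5.61900e-01  2.24900e-01  7.22000e-02 -9.19413e+01] [ 0.1 -0.4  1.5 -0.1 -0.  -0.5 -0.1 -0.5 -0.6  1.8 -0.3 -2.2 -0.6  0.3
 -1.1 -0.4 -0.4  0.2]
can [ 0.5714251  -0.22644838] [ 0.7 -0.8  0.3 -0.8 -0.9 -0.1 -0.5]
slot 0.053852817432413914 9.802155750771902
gaugeS 0.060831003883889755 -165.90654865718088
grip [[0.56239714 0.24036683 0.09901624]] plug bottom [[0.5614317  0.21188319 0.04965279]] [[-0.02933682  0.99942607  0.01693762]
 [-0.86552837 -0.03387525  0.49971303]
 [ 0.5         0.          0.8660254 ]]
wedge top? [0.66142346 0.27280625 0.11      ] [0.67684878 0.28996131 0.012     ]
wedge top? [0.66409497 0.10710536 0.11      ] [0.67969717 0.1132892  0.012     ]
wedge top? [0.49439574 0.10785613 0.11      ] [0.49876199 0.11408968 0.012     ]
```

```bash
cat >> h.py <<'E'
from scipy.spatial.transform import Rotation as Ro
LID=np.array([.5619,.2249,.0722]); RL=Ro.from_euler('z',-91.94,degrees=True)*Ro.from_euler('y',-30,degrees=True)
CAN=np.array([.5714,-.2264])
FL=1  # tool y = FL * lid x
def tool(o,R,h=.194):
    """TCP pose for lid origin o, rotation R, TCP h above the origin"""
    M=R.as_matrix(); y=FL*M[:,1-1]; z=-M[:,2]; x=np.cross(y,z)
    return np.array(o)+M[:,2]*h, Ro.from_matrix(np.c_[x,y,z]).as_euler('xyz',degrees=True)
def lev(yaw): return Ro.from_euler('z',yaw,degrees=True)
E
python3 - <<'E'
import h; from h import *
for F in(1,-1):
    h.FL=F
    for n,a in[('pre',tool(LID,RL,.264)),('grip',tool(LID,RL)),('lift',tool(LID+RL.apply([0,0,.08]),RL)),('level',tool([.57,.2,.26],lev(-91.4))),('over',tool([*CAN,.16],lev(-91.4))),('on',tool([*CAN,.114],lev(-91.4))),('home',tool([*CAN,.104],lev(-111.4))),('h+25',tool([*CAN,.104],lev(-136)))]:
        q=r.inverse_kinematics(*a); print(F,n,np.round(a[0],3),None if q is None else np.round(q))
E
```

```text
1 pre [0.566 0.357 0.301] [ 35.  24.  61. -25. 112. 121.]
1 grip [0.565 0.322 0.24 ] [ 33.  22.  70. -25. 105. 122.]
1 lift [0.567 0.362 0.309] [ 35.  25.  59. -26. 113. 121.]
1 level [0.57  0.2   0.454] [ 16.   7.  64.  -0. 109. 108.]
1 over [ 0.571 -0.226  0.354] [-25.   7.  73.  -0.  99.  67.]
1 on [ 0.571 -0.226  0.308] [-25.   8.  78.  -0.  95.  67.]
1 home [ 0.571 -0.226  0.298] [-25.   8.  79.  -0.  94.  87.]
1 h+25 [ 0.571 -0.226  0.298] [-25.   8.  79.  -0.  94. 111.]
-1 pre [0.566 0.357 0.301] [ 35.  24.  61. -25. 112. -59.]
-1 grip [0.565 0.322 0.24 ] [ 33.  22.  70. -25. 105. -58.]
-1 lift [0.567 0.362 0.309] [ 35.  25.  59. -26. 113. -59.]
-1 level [0.57  0.2   0.454] [ 16.   7.  64.  -0. 109. -72.]
-1 over [ 0.571 -0.226  0.354] [ -25.    7.   73.   -0.   99. -113.]
-1 on [ 0.571 -0.226  0.308] [ -25.    8.   78.   -0.   95. -113.]
-1 home [ 0.571 -0.226  0.298] [-25.   8.  79.   0.  94. -93.]
-1 h+25 [ 0.571 -0.226  0.298] [-25.   8.  79.   0.  94. -69.]
```

```bash
sed -i 's/^FL=1/FL=-1/' h.py
python3 - <<'E'
from h import *
p=lambda n:(lambda s:print(n,round(s['clock'],1),np.round(s['tcp_pos'],4),np.round(s['contact_force'],1),np.round(s['torque'],2),round(s['opening'],4)))(r.sense())
r.reach(*tool(LID,RL,.264)); p('pre')
a=tool(LID,RL); r.servo_line(a[0],a[1],speed=.08); p('at')
snap('side','g0')
r.grab(35); p('grab')
a=tool(LID+RL.apply([0,0,.012]),RL); r.servo_line(a[0],speed=.04); p('up12')
snap('side','g1'); snap('top','g2')
a=cv2.imread('pics/g0.png')[120:270,180:380];b=cv2.imread('pics/g1.png')[120:270,180:380]
cv2.imwrite('pics/m2.png',cv2.resize(np.hstack([a,b]),None,fx=2,fy=2,interpolation=cv2.INTER_CUBIC))
E
```

```text
pre 1.8 [0.5658 0.3576 0.3014] [ 0.2 -0.  -0. ] [ 0.28 -0.    0.02] 0.0881
at 2.9 [0.5653 0.3221 0.2409] [-0.1  0.8  1. ] [ 0.2  -0.02  0.02] 0.0882
grab 4.0 [0.5651 0.322  0.2401] [-0.8  1.  -0.8] [ 0.47 -0.08  0.02] 0.0137
up12 4.5 [0.5654 0.328  0.2508] [-0.1 -0.3 -3.3] [ 0.5  -0.03 -0.05] 0.0142
```

View pics/m2.png

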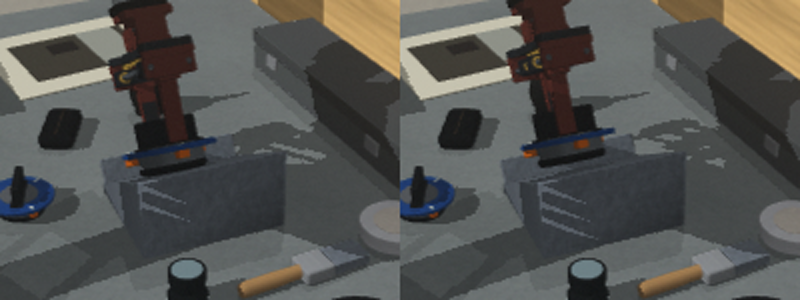

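The right half shows the lid held at (565,150) and clear of the wedge. The force confirms it, at about 3 N. Next I carry it over the canister and check the alignment there.

Run:
```python
from h import *
p=lambda n:(lambda s:print(n,round(s['clock'],1),np.round(s['tcp_pos'],4),np.round(s['orientation'],1),np.round(s['contact_force'],1),np.round(s['torque'],2),round(s['opening'],4)))(r.sense())
a=tool(LID+RL.apply([0,0,.10]),RL); r.servo_line(a[0],speed=.15); p('lift')
r.reach(*tool([.57,.2,.26],lev(-91.4))); p('level')
r.reach(*tool([*CAN,.20],lev(-91.4)));
a=tool([*CAN,.150],lev(-91.4)); r.servo_line(a[0],a[1],speed=.1); r.wait(.3); p('over')
t=snap('top','o_t'); s=snap('side','o_s')
u=np.int32(proj(t,[*CAN,.15])[0]);v=np.int32(proj(s,[*CAN,.13])[0]);print(u,v)
c=lambda f,q:cv2.resize(cv2.imread('pics/%s.png'%f)[q[1]-50:q[1]+50,q[0]-50:q[0]+50],(400,400),interpolation=cv2.INTER_CUBIC)
cv2.imwrite('pics/m3.png',np.hstack([c('o_t',u),c('o_s',v)]))
```

```text
lift 5.3 [0.5669 0.3717 0.3258] [-1.500e+02 -1.000e-01  1.781e+02] [-0.6  0.5 -3.6] [ 0.49 -0.02 -0.  ] 0.0139
level 5.9 [0.5699 0.1986 0.4534] [-179.9   -0.   178.4] [-1.8  0.3 -3.5] [ 0.04  0.04 -0.01] 0.0138
over 8.5 [ 0.5715 -0.2264  0.3448] [-1.800e+02  1.000e-01  1.786e+02] [ 0.4  0.  -2.7] [ 0.03 -0.02  0.03] 0.0138
[397 249] [361 277]
```

View pics/m3.png

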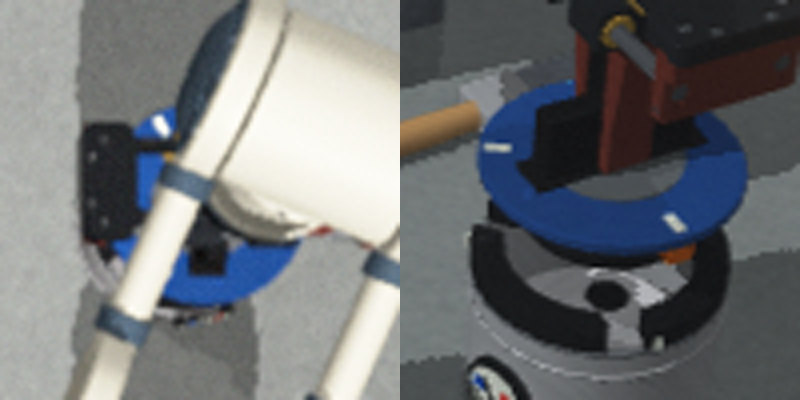

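Run:
```python
from h import *
from scipy.optimize import least_squares
s=load('o_s');t=load('o_t')
th=np.linspace(0,2*np.pi,361)
fl=np.vstack([np.c_[.062*np.cos(th),.062*np.sin(th),0*th+z] for z in(0,.007)])
bb=lambda p:np.r_[p.min(0),p.max(0)]
obs=np.r_[311+78/4,227+80/4,311+347/4,227+252/4]
obt=199+306/4
f=lambda o:np.r_[bb(proj(s,fl+o))-obs, bb(proj(t,fl+o))[3]-obt]
print('pred res',np.round(f(np.r_[CAN,.15]),2))
b=least_squares(f,np.r_[CAN,.15]); print(b.x,np.round(b.fun,2))
for im,q in((s,(311+97/4,227+147/4)),(s,(311+275/4,227+222/4)),(t,(347+161/4,199+126/4))):
    w=atz(im,q,b.x[2]+.007)-b.x; print(np.hypot(*w[:2]),np.degrees(np.arctan2(w[1],w[0])))
```

```text
pred res [-2.05 -0.45 -1.22  2.   -0.4 ]
[ 0.5717361  -0.23002825  0.15432015] [-0.84 -1.31  0.38  1.31 -0.67]
0.052138218642358514 147.4321611939599
0.05216001159142536 -90.29105603048934
0.0542868117560456 32.92814022586839
```

Predicted and observed positions agree within about 2 px, and yaw within 1–4°. The taper can capture that, so I lower the lid under force guard onto the ring, still about 20° off the slots.

```bash
cat >> h.py <<'E'
def st(n):
    s=r.sense(); print(n,round(s['clock'],2),np.round(s['tcp_pos'],4),np.round(s['orientation'],1),'F',np.round(s['contact_force'],1),'T',np.round(s['torque'],2),round(s['opening'],4)); return s
E
python3 - <<'E'
from h import *
xy=CAN.copy(); z=.150
for z in [.136,.132,.128,.125,.122,.120,.118,.116,.115,.114,.113,.112]:
    a=tool([*xy,z],lev(-91.4)); r.servo_line(a[0],a[1],speed=.05); s=st(z)
    if s['contact_force'][2]>4 or np.hypot(*s['contact_force'][:2])>8: break
E
```

```text
0.136 8.99 [ 0.5713 -0.2264  0.3291] [ 1.800e+02 -1.000e-01  1.786e+02] F [-0.8  0.2 -3.4] T [ 0.   -0.03 -0.08] 0.0138
0.132 9.24 [ 0.5714 -0.2264  0.3257] [180.   -0.  178.6] F [ 0.5  0.7 -2.7] T [ 0.01 -0.01  0.01] 0.014
0.128 9.49 [ 0.5713 -0.2264  0.3216] [180.   -0.  178.6] F [ 0.  -0.3 -3. ] T [-0.01  0.01 -0.01] 0.0139
0.125 9.74 [ 0.5714 -0.2264  0.3187] [180.   -0.  178.6] F [ 0.5  1.  -2.1] T [0.03 0.03 0.04] 0.0138
0.122 9.99 [ 0.5713 -0.2261  0.3162] [180.   -0.  178.6] F [-1.7  2.7 -1.5] T [0.4  0.32 0.01] 0.0137
0.12 10.24 [ 0.5714 -0.2262  0.3133] [ 1.800e+02 -1.000e-01  1.786e+02] F [-1.1  2.5 -2.9] T [ 0.54  0.32 -0.02] 0.0139
0.118 10.49 [ 0.5714 -0.2262  0.3114] [ 1.800e+02 -1.000e-01  1.786e+02] F [-0.9  2.9 -3.9] T [0.79 0.37 0.  ] 0.014
0.116 10.74 [ 0.5713 -0.2262  0.3097] [180.   -0.  178.6] F [-2.4  4.4 -2.3] T [ 0.83  0.52 -0.03] 0.014
0.115 10.99 [ 0.5713 -0.2262  0.309 ] [180.   -0.  178.6] F [-3.2  4.1 -1.2] T [ 0.87  0.63 -0.  ] 0.0142
0.114 11.24 [ 0.5713 -0.2262  0.3082] [180.   -0.  178.6] F [-3.7  3.4 -0.7] T [0.95 0.63 0.06] 0.0139
0.113 11.49 [ 0.5713 -0.2262  0.3072] [180.   -0.  178.6] F [-2.4  4.4 -1.2] T [ 0.92  0.65 -0.01] 0.0137
0.112 11.74 [ 0.5712 -0.2262  0.3068] [180.    0.  178.6] F [-4.   5.1  0.6] T [ 1.07  0.73 -0.02] 0.0141
```

Run:
```python
from h import *
xy=CAN+[-.0010,.0012]; 
for z in [.113,.112,.111,.110,.109,.108,.107]:
    a=tool([*xy,z],lev(-91.4)); r.servo_line(a[0],a[1],speed=.05); s=st(z)
    if z==.113: xy=xy+np.clip(s['contact_force'][:2]*.0003,-.001,.001)
    if s['contact_force'][2]>3: break
print(xy,z)
r.wait(.2); st('rest')
t=snap('top','p_t'); s=snap('side','p_s'); v=np.int32(proj(s,[*CAN,.11])[0]); print(v)
q=v; cv2.imwrite('pics/m4.png',cv2.resize(cv2.imread('pics/p_s.png')[q[1]-50:q[1]+50,q[0]-50:q[0]+50],(600,600),interpolation=cv2.INTER_CUBIC))
```

```text
0.113 11.99 [ 0.5706 -0.2256  0.3073] [-1.799e+02  1.000e-01  1.786e+02] F [ 0.3 -0.1 -2.9] T [ 0.12 -0.03  0.  ] 0.0136
0.112 12.24 [ 0.5706 -0.2256  0.3068] [-1.799e+02  1.000e-01  1.786e+02] F [-0.8 -1.1  1.3] T [ 0.    0.   -0.03] 0.014
0.111 12.49 [ 0.5704 -0.2256  0.3066] [-1.799e+02  1.000e-01  1.786e+02] F [-3.1 -0.5  5.3] T [0.03 0.25 0.04] 0.0137
[ 0.5704972  -0.22524256] 0.111
rest 12.69 [ 0.5705 -0.2256  0.3066] [-1.799e+02  1.000e-01  1.786e+02] F [-2.8 -1.2  4.4] T [0.09 0.19 0.  ] 0.0138
[360 286]
```

View pics/m4.png

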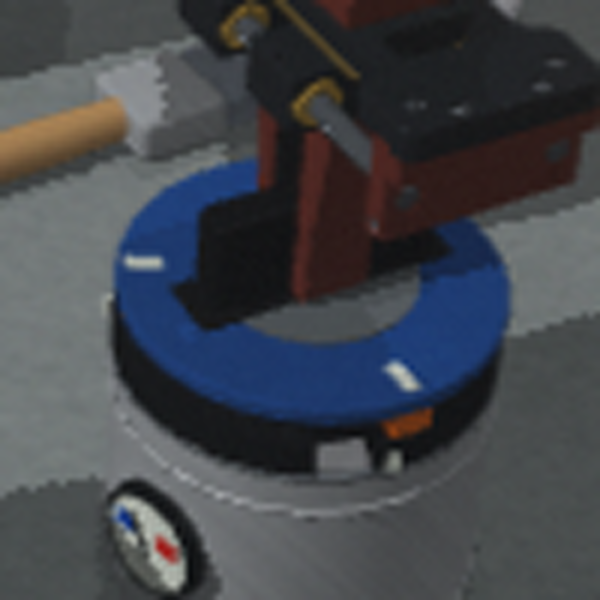

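The lid rides on its lugs with about 7 N of load. The lug at (408,420) is to the right of the slot at (344,455). I turn it towards the slot with a light down-bias and watch for the drop.

Run:
```python
from h import *
xy=np.array([.5705,-.2254]); z=.1115
for yaw in list(np.arange(-94.4,-106,-3))+list(np.arange(-106.4,-122,-1)):
    a=tool([*xy,z],lev(yaw)); r.servo_line(a[0],a[1],speed=.05); s=st(yaw)
    F=s['contact_force']
    if yaw<-100 and F[2]<-1.5 and s['tcp_pos'][2]<.3063: print('dropped'); break
    if np.abs(s['torque'][2])>1.2 or np.abs(F).max()>20: print('stop'); break
```

```text
-94.4 13.04 [ 0.5707 -0.2255  0.3066] [-1.800e+02  1.000e-01  1.757e+02] F [-1.2  0.5  4.6] T [ 0.29 -0.14  0.02] 0.0136
-97.4 13.29 [ 0.5708 -0.2254  0.3066] [-1.800e+02  1.000e-01  1.727e+02] F [-0.7  0.5  6. ] T [ 0.28 -0.11 -0.11] 0.0136
-100.4 13.54 [ 0.5708 -0.2252  0.3065] [-1.800e+02  1.000e-01  1.697e+02] F [0.4 1.3 4.9] T [ 0.31 -0.18 -0.13] 0.0138
-103.4 13.79 [ 0.5708 -0.2252  0.3065] [1.800e+02 1.000e-01 1.667e+02] F [-0.4  1.4  5.4] T [ 0.3  -0.14 -0.15] 0.0139
-106.4 14.04 [ 0.5708 -0.2252  0.306 ] [1.800e+02 1.000e-01 1.637e+02] F [1.6 1.8 4.1] T [ 0.02 -0.2  -0.09] 0.0137
-107.4 14.29 [ 0.5705 -0.2255  0.3047] [ 1.800e+02 -1.000e-01  1.626e+02] F [1.  0.9 0.6] T [ 0.17 -0.13 -0.22] 0.0142
-108.4 14.54 [ 0.5704 -0.2254  0.3044] [ 1.800e+02 -1.000e-01  1.616e+02] F [ 0.6  0.6 -3.8] T [ 0.04 -0.25 -0.08] 0.0135
dropped
```

The drop shows at about −107.4°. I turn slightly more towards the slot centre and follow down onto the catches, then press.

Run:
```python
from h import *
xy=np.array([.5705,-.2254])
for yaw,z in[(-109.4,.1105)]+[(-109.4,z) for z in np.arange(.109,.094,-.0015)]:
    a=tool([*xy,z],lev(yaw)); r.servo_line(a[0],a[1],speed=.05); s=st((yaw,round(z,4)))
    F=s['contact_force']
    if abs(s['torque'][2])>1 or np.hypot(*F[:2])>12 or F[2]>10: print('stop'); break
```

```text
(-109.4, 0.1105) 14.79 [ 0.5704 -0.2254  0.3037] [ 1.800e+02 -1.000e-01  1.606e+02] F [ 0.1 -0.5 -3.7] T [ 0.06 -0.17  0.02] 0.0138
(-109.4, np.float64(0.109)) 15.04 [ 0.5705 -0.2253  0.303 ] [180.   -0.  160.6] F [ 0.6  0.9 -2.3] T [ 0.11 -0.09 -0.02] 0.0138
(-109.4, np.float64(0.1075)) 15.29 [ 0.5705 -0.2252  0.3019] [180.    0.  160.6] F [0.1 1.3 1.2] T [0.4  0.07 0.03] 0.0138
(-109.4, np.float64(0.106)) 15.54 [ 0.5705 -0.2254  0.2995] [-180.    -0.   160.6] F [ 0.5 -0.3 -2.5] T [ 0.22 -0.05 -0.15] 0.0141
(-109.4, np.float64(0.1045)) 15.79 [ 0.5706 -0.2254  0.2972] [180.   -0.  160.6] F [ 3.4  0.5 -7. ] T [ 0.13 -0.7  -0.02] 0.0139
(-109.4, np.float64(0.103)) 16.04 [ 0.5705 -0.2253  0.2968] [180.   -0.  160.6] F [ 0.7  1.1 -4.4] T [ 0.26 -0.42 -0.1 ] 0.0134
(-109.4, np.float64(0.1015)) 16.29 [ 0.5704 -0.2252  0.2965] [180.    0.  160.6] F [-3.1  4.3  3.2] T [ 0.54  0.05 -0.03] 0.0137
(-109.4, np.float64(0.1)) 16.54 [ 0.5702 -0.2252  0.2965] [-1.800e+02  1.000e-01  1.606e+02] F [-6.2  5.2  8.5] T [ 0.72  0.62 -0.08] 0.0143
(-109.4, np.float64(0.0985)) 16.79 [ 0.5701 -0.2251  0.2964] [-1.800e+02  1.000e-01  1.606e+02] F [-8.3  5.7 14.7] T [ 0.96  1.05 -0.08] 0.0136
stop
```

TCP has dropped 10.1 mm from the riding height to a hard stop, so the lid has snapped home. I press once more, relieving the side load, then release, retreat and look.

Run:
```python
from h import *
xy=np.array([.5690,-.2245])
for z in(.0985,.0965):
    a=tool([*xy,z],lev(-109.4)); r.servo_line(a[0],a[1],speed=.05); st(z)
a=tool([.5703,-.2252,.1025],lev(-109.4)); r.servo_line(a[0],a[1],speed=.05); st('relax')
r.let_go(); st('open')
a=tool([.5703,-.2252,.20],lev(-109.4)); r.servo_line(a[0],a[1],speed=.12)
r.reach([.45,.1,.45],a[1]); st('away')
t=snap('top','e_t'); s=snap('side','e_s')
v=np.int32(proj(s,[*CAN,.10])[0]);u=np.int32(proj(t,[*CAN,.10])[0]);print(u,v)
c=lambda f,q:cv2.resize(cv2.imread('pics/%s.png'%f)[q[1]-50:q[1]+50,q[0]-50:q[0]+50],(400,400),interpolation=cv2.INTER_CUBIC)
im=np.hstack([c('e_t',u),c('e_s',v)]); cv2.imwrite('pics/m5.png',im)
```

```text
0.0985 17.04 [ 0.5694 -0.2247  0.2964] [-180.     0.4  160.6] F [ 0.2  1.3 11.6] T [ 0.55  0.25 -0.02] 0.0139
0.0965 17.29 [ 0.5693 -0.2247  0.2964] [-180.     0.4  160.6] F [-4.3  3.  18.2] T [ 0.78  0.84 -0.04] 0.0138
relax 17.57 [ 0.5704 -0.2254  0.2965] [-180.     0.   160.6] F [-0.6  2.9  1.3] T [ 0.19 -0.26 -0.04] 0.0139
open 18.77 [ 0.5703 -0.2252  0.2965] [-180.     0.   160.6] F [ 0.3 -1.  -0.3] T [ 0.01 -0.06  0.05] 0.0876
away 21.06 [0.4505 0.0994 0.4495] [-180.    -0.   160.5] F [-0.4 -0.7 -0.7] T [-0.02 -0.04  0.01] 0.0879
[394 251] [360 290]
```

View pics/m5.png

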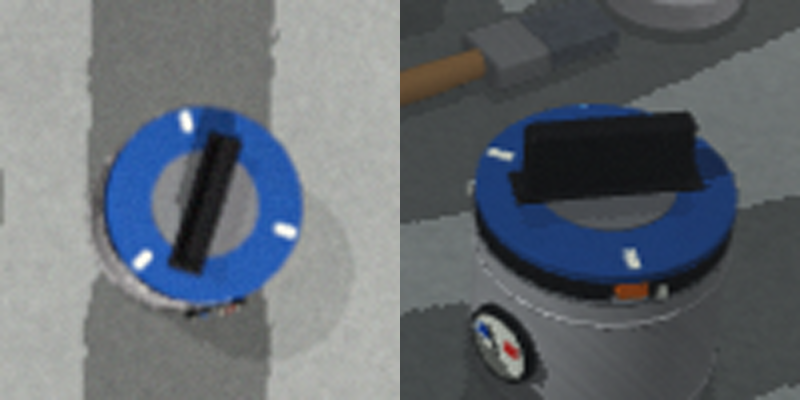

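View pics/e_t.png

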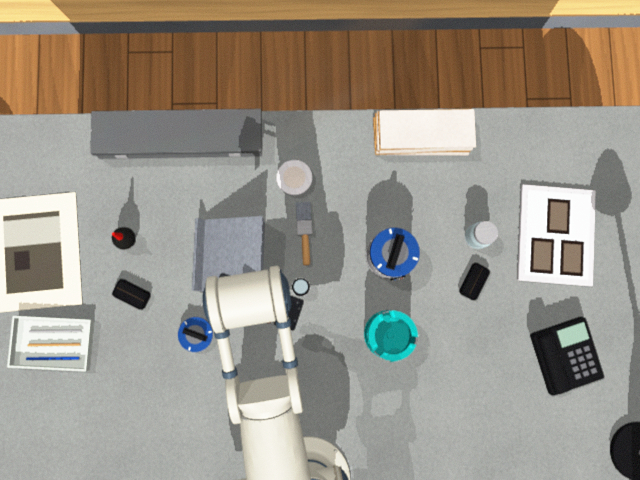

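The lid sits level on the ring at (394,253), and the lug at crop (630,291) is fully inside its slot with no gap. All the other things are where they started.

```bash
python3 -c "
from h import *
r.hand_in(); st('end')"
```

```text
the job is handed in; nothing more can be done
the job is handed in; nothing more can be done
```

The blue lid is on the steel canister, shut and flush, and the job is handed in; the robot's clock read about 21 s of the 48 s allowed.

I took the large lid off the wedge, set it on the ring about 18–20° off the slots and turned it. It dropped into the slots at about −108° yaw, and I then pressed it home.

- **Seating:** the arm moved down 10.1 mm in all from riding height, against the 10 mm expected. The lid then held against presses of up to about 18 N, plus its own 3 N weight. The pull-in of the catches showed in the force.
- **Last pictures:** taken after letting go, they show the flange level on the ring and the one lug in view fully in its slot. The wedge is empty. The other things look unmoved in the top view, apart from a little hidden behind the arm.
- **Disagreements:** the slot angle I read from the images was about 3° past where the drop came, and the canister's centre was about 1 mm off. I corrected both by feel. At the hover check the camera fit of the held lid was 3–4 mm off the commanded pose, which I put down to camera and reading error.

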